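# Isolate the settling machine, then lift off the nut tray and hold it level

## Task

Switch off the vibrating settling machine: turn the red isolator handle on the yellow box clockwise (seen from above) to its stop, bar pointing at the white mark. Only then take the blue tray of nuts by its carrying bar, lift it about 10 cm clear of the machine and hold it there over the machine, steady and level with the nuts still in it. Finish while still holding it in the air; leave the yellow tray and the other goods where they are.

Things in the scene. Friction and masses are not known exactly. Their poses are not given: they have to be found in the camera images.
- handle (a joint): the isolator handle's angle in rad: 0 = off (a stop), 1.05 = on (a stop). It grows counter-clockwise seen from above. It stays where it is left (friction, about 0.1 N m).
- handle_grip (a point): centre of the red handle bar, on its upright turning axis and 26 mm above its foot. The bar is 70 long (this frame's x, white dash at the +x end), 14 thick (y) and stands clear from 18 below this point to 12 above it; below is a round foot 44 across and then the box top, 27 below this point. The frame turns with the handle.
- isolator: yellow isolator box, 100 x 100 x 62 high, fixed to the counter, origin under its centre, z up. When off, the handle bar lies along the box's y axis with its dash at the white mark (+y side); when on, 60 degrees counter-clockwise from there, at the green mark.
- shaker: the vibrating settling machine: green body, steel top 200 (x) by 320 (y), black rubber mat whose top is 60 above the counter; fixed; origin on the counter under its centre. Its two places lie 80 to either side of the centre along y; the two trays stand on them in either order. It stands still (no shaking is simulated).
- blue_tray_mid (a point): blue open tray with loose nuts, 120 (x) by 140 (y) by 96 high over all, 0.2 to 0.5 kg and three nuts of 60 g; this point is its centre, 48 above its underside, z up. A black carrying bar runs along the tray's y over its middle: 14 thick (x), 22 high, its centre 37 above this point, 123 mm clear between its posts. Side walls are 40 high.
- blue_tray: the same blue tray; origin under its centre
- yellow_tray: yellow tray of the same shape, with brass bolts; leave it; origin under its centre
- nut0: loose steel hexagon nut in the blue tray, 33 across corners, 15 high; origin under its centre
- nut1: loose steel hexagon nut in the blue tray, 33 across corners, 15 high; origin under its centre
- nut2: loose steel hexagon nut in the blue tray, 33 across corners, 15 high; origin under its centre
- screwdriver_grip (a point): bystander, sizes in mm: orange-handled screwdriver, 200 long, lying left of the machine (point on its handle)
- spray_can: bystander, sizes in mm: spray can, 66 across, 190 tall (origin under its centre)
- screw_jar: bystander, sizes in mm: jar with yellow cap, 70 across, 90 tall (origin under its centre)
- carton: bystander, sizes in mm: cardboard box 70 x 110 x 50 (origin under its centre)
- padlock: bystander, sizes in mm: brass padlock lying flat, 75 long, 22 high (origin under its body)
- wire_spool: bystander, sizes in mm: blue spool, 70 across, 40 tall (origin under its centre)
There are look-alikes about, which are no part of the job. Leave any purple or turquoise look-alike of the blue_tray alone. What is shaped like the isolator but orange or turquoise is not meant.

How it is judged:
On the way, in this order (a step that is already met when the one before it is completed fails the run):
1. the isolator handle is turned to off while the blue tray still stands on the machine (value of joint handle below 0.12 rad and z of blue_tray_mid in the frame of shaker below 0.118 m), for 0.2 s.
2. the blue tray is held in the air over the machine, level and steady (z of blue_tray_mid in the frame of shaker between 0.158 and 0.29 m and horizontal distance between blue_tray_mid and shaker below 0.2 m and angle between blue_tray_mid's own z axis and vertical below 0.12 rad and contact force between blue_tray and the fingers above 2 N and contact force between blue_tray and shaker below 0.1 N and contact force between blue_tray and yellow_tray below 0.1 N and linear speed of blue_tray below 0.02 m/s and angular speed of blue_tray below 0.1 rad/s), for 0.3 s.
At the end, for the whole second after the job is handed in: Handle within 0.12 rad of off; blue tray held by the fingers 5 to 18 cm clear of the mat, its centre within 20 cm of the machine's (from above), level within 0.12 rad, touching neither machine nor yellow tray, slower than 20 mm/s and 0.1 rad/s, all three nuts in it (all of step 2 and value of joint handle below 0.12 rad and z of nut0 in the frame of blue_tray_mid between -0.06 and -0 m and x of nut0 in the frame of blue_tray_mid between -0.06 and 0.06 m and y of nut0 in the frame of blue_tray_mid between -0.07 and 0.07 m and z of nut1 in the frame of blue_tray_mid between -0.06 and -0 m and x of nut1 in the frame of blue_tray_mid between -0.06 and 0.06 m and y of nut1 in the frame of blue_tray_mid between -0.07 and 0.07 m and z of nut2 in the frame of blue_tray_mid between -0.06 and -0 m and x of nut2 in the frame of blue_tray_mid between -0.06 and 0.06 m and y of nut2 in the frame of blue_tray_mid between -0.07 and 0.07 m); the arm keeps its last pose, push and grip.
It fails at once if the blue tray is lifted while the isolator is not off (value of joint handle above 0.3 rad and z of blue_tray_mid in the frame of shaker above 0.125 m).
It fails at once if the blue tray is tipped by more than 0.35 rad (angle between blue_tray_mid's own z axis and vertical above 0.35 rad).
It fails at once if the yellow tray is moved by more than 30 mm (distance of yellow_tray from where it was at the start of the episode above 0.03 m).
It fails at once if one of the other goods is moved by more than 40 mm (distance of any of screwdriver_grip, spray_can, screw_jar, carton, padlock, wire_spool from where it was at the start of the episode above 0.04 m).
It also fails if it takes over 51 s, if anything falls off the work surface, if the arm or the gripper's body presses on something with over 40 N, if the wrist force passes 120 N, or if a joint passes its speed limit or range.

## Robot

A 6-joint arm with a two-finger parallel gripper is mounted at the origin on the work surface. World frame = base frame: x ahead of the robot, y to its left, z up, the work surface at z = 0. Lengths are in m, angles in rad, forces in N, time in s.
With the tool pointing down it reaches from about 0.375 to 0.975 m from the base axis. Payload 3.8 kg.
Tool frame: the origin (TCP) lies on the centre line of the jaws, within the pads' length; the fingertips stand 14 mm ahead of it and the grasp point (between the pads) lies 5 mm behind it; z points along the fingers, y is the line along which they close (so a half turn about z gives the same grasp; the last joint's range is limited). The gripper opens to 85 mm and grips with 20 to 120 N. Pads are 22 mm wide; open, the fingers measure 114 mm over their backs; the gripper's body (76 mm by 85 mm) begins 54 mm behind the grasp point. The pads swing forward as they close: fully open they stand 13 mm farther back than shut.
Start: joints at [-0.037, 0.264, 1.604, -0, 1.274, -0.037], TCP at [0.675, -0, 0.245] pointing down, gripper open.
Joint ranges: [-2.63, 2.63], [-0.94, 2.18], [0.31, 2.57], [-1.31, 4.45], [0, 2.66], [-2.55, 2.55]. Speed limits (rad/s): [2.57, 2.57, 3.14, 3.14, 3.14, 3.14].

## Interface

Orientations are given as a rotation vector (axis times angle).
In Python, from workcell import bot, eyes, spot_in gives the robot as it stands.
- The arm moves only by the tool carry_out, never from a script. Its argument "series" is text: rows parted by semicolons, each of 4 numbers parted by spaces: the shift along the world's x, y, z in m, then the turn about the world's z in degrees. In form: tx ty tz roll; .... A call has 1 to 20 rows; each row shifts and turns the commanded pose from where the row before left it; what a row does not reach is not made up. A row lasts 1/8 s, in which the tool goes at most 62.5 mm and 10.7 degrees, less where a joint would pass 70% of its speed; a pose out of reach is approached as far as the arm can. A call is refused whole if a number of a shift passes 0.0625 or a number of a turn 10.7, either way. A call with a gripper value outside its range is refused whole. "jaw" is the gripper command: -1 is shut, 1 is fully open, values between are in proportion, set as the call begins (left out, the last holds). The fingers move at their own pace and stop on an object; "grip_force" is the grip in N (left out, the last holds). Time passes only in rows, so rows that do not move let the fingers close. It gives the time, the measured TCP pose, the force, the opening and the grip force at its end, in the units of the state.
- bot.read_state(): the state, without advancing time (a new reading comes with each control period).
- eyes.read_camera(name): name is "scene" or "side" or "wrist"; returns (picture, depth): 420x560x3 uint8, blue, green, red; 420x560 float32, m along the optical axis (not along the pixel's ray), 0 where there is no reading.
- eyes.get_calibration(name): a dict with "K" (3x3 intrinsics, pixels), "distortion" ([k1, k2, p1, p2, k3] as OpenCV has them; the pictures are not rectified), "position" and "rotation" of the camera in the world; the wrist camera has in their place "T_tool_cam" (4x4, takes a point from camera to tool coordinates, whose origin is the TCP and whose axes are the flange's). Camera axes: x right, y down, z forward; pixel columns grow to the right and rows downward; lengths in m; the calibration is good to about 2 mm. A picture is of the moment at which its call begins: read the wrist's pose just before it. get_calibration takes no time and is no camera call.
- bot.finish_job(): hands the job in; it is judged then, once.
Trained networks look in the newest picture that a camera, given by its name, has taken for a name from the list of things; names that differ only in an ending like _2 or _b are one class to them, and where a whole thing is asked for, a point or a joint stands for the part that bears it (a point fixed in the world has none). Each returns a list of dicts, best first, with "score" (0 to 1); they miss things now and then, are a little off and sometimes report something else, mostly with a low value. They report only what shows in the picture. A call takes as long as a camera call. They do not tell look-alikes from the thing itself.
- spot_in(camera, target): "rect" ([centre column, centre row, width, height] in pixels, round what is visible of it).
The state is a dict: "time": time; "q": joint angles; "joint_vel": joint speeds; "joint_torque": joint torques, N m; "tool_pos": TCP position; "tcp_rot": TCP orientation; "wrist_force": force on the tool from outside, world axes, zero at the start; "torque": the same for the moment, N m; "width": opening from 0.0 (shut) to 1.0 (fully open); "grip_force": force on a finger pad.
Only numpy, scipy, OpenCV 4.12 (cv2) and the standard library are available. Lean on these libraries where they do the work, as an engineer would, in place of code of your own. Each camera call takes 0.05 s, during which the arm holds its last target. There are 200 camera calls.

## Working session

There is one attempt and no reset: what is moved stays moved. The work goes in short steps, Python scripts to look and compute and a tool call to move; the robot and the scene stay as the last step left them, time stands still between calls to the robot, and variables do not carry over. Pictures are saved under pics/ and viewed, at most 10 in all, crops included, and the job is handed in when it is done.

Besides the shell and the picture viewer there is one more tool, called after "Request:" in YAML: its name, and indented under it one key for each argument. carry_out: Moves the arm, as the interface text tells. Its arguments: {"type":"object","properties":{"series":{"type":"string"},"jaw":{"type":"number"},"grip_force":{"type":"number"}},"required":["series"]}

```bash
mkdir -p pics
cat > h.py <<'E'
import numpy as np, cv2
from workcell import bot, eyes, spot_in
from scipy.spatial.transform import Rotation as R
def cam(name):
    s=bot.read_state(); im,d=eyes.read_camera(name); c=eyes.get_calibration(name)
    if name=='wrist':
        T=np.eye(4);T[:3,:3]=R.from_rotvec(s['tcp_rot']).as_matrix();T[:3,3]=s['tool_pos'];T=T@np.array(c['T_tool_cam'])
    else:
        T=np.eye(4);r=np.array(c['rotation']);T[:3,:3]=r if r.shape==(3,3) else R.from_rotvec(r).as_matrix();T[:3,3]=c['position']
    return im,d,np.array(c['K']),np.array(c['distortion']),T
def cloud(d,K,D,T):
    h,w=d.shape;u,v=np.meshgrid(np.arange(w),np.arange(h))
    p=cv2.undistortPoints(np.stack([u,v],-1).reshape(-1,1,2).astype(np.float64),K,D).reshape(h,w,2)
    P=np.dstack([p*d[...,None],d]); W=P@T[:3,:3].T+T[:3,3]; W[d<=0]=np.nan
    return W
E
python3 - <<'E'
from h import *
for n in ['scene','side']:
    im,d,K,D,T=cam(n); cv2.imwrite(f'pics/{n}0.png',im); W=cloud(d,K,D,T)
    np.savez(f'{n}0.npz',im=im,W=W)
    for t in ['isolator','blue_tray','handle_grip','yellow_tray','shaker']:
        for r in spot_in(n,t)[:4]:
            c=np.array(r['rect']);x,y=int(c[0]),int(c[1]); print(n,t,round(r['score'],2),c.round(),W[min(y,419),min(x,559)].round(3))
print(bot.read_state()['time'])
E
```

```text
scene isolator 0.96 [219. 280.  37.  41.] [ 0.538 -0.298  0.06 ]
scene isolator 0.92 [177. 320.  50.  46.] [ 0.531 -0.485  0.075]
scene isolator 0.66 [125. 297.  44.  47.] [ 0.343 -0.5    0.062]
scene blue_tray 0.88 [281. 201.  46.  48.] [0.525 0.103 0.063]
scene blue_tray 0.55 [243. 164.  41.  33.] [0.254 0.272 0.001]
scene handle_grip 0.83 [122. 287.  14.  26.] [ 0.338 -0.496  0.102]
scene handle_grip 0.77 [177. 312.  15.  27.] [ 0.527 -0.474  0.103]
scene handle_grip 0.52 [217. 267.  22.  21.] [ 0.528 -0.284  0.101]
scene yellow_tray 0.8 [292. 176.  39.  32.] [ 0.616 -0.007  0.293]
scene shaker 0.82 [282. 202.  73.  77.] [0.532 0.097 0.067]
side isolator 0.94 [428. 341.  57.  55.] [ 0.49  -0.474  0.066]
side isolator 0.72 [368. 290.  47.  54.] [ 0.5   -0.299  0.065]
side isolator 0.61 [382. 396.  64.  48.] [ 0.314 -0.482  0.087]
side blue_tray 0.73 [163. 225.  48.  62.] [0.281 0.293 0.004]
side blue_tray 0.69 [276. 198.  66.  61.] [0.55  0.082 0.077]
side blue_tray 0.64 [283. 301.  59.  76.] [ 0.322 -0.198  0.098]
side blue_tray 0.46 [368. 290.  45.  56.] [ 0.504 -0.297  0.063]
side handle_grip 0.77 [386. 396.  38.  23.] [ 0.318 -0.49   0.094]
side handle_grip 0.65 [365. 277.  21.  21.] [ 0.504 -0.284  0.103]
side handle_grip 0.57 [436. 329.  38.  28.] [ 0.514 -0.475  0.088]
side handle_grip 0.46 [287. 206.  11.  10.] [0.553 0.035 0.08 ]
side yellow_tray 0.94 [235. 175.  57.  52.] [0.524 0.24  0.085]
side yellow_tray 0.44 [180. 158.  32.  14.] [0.499 0.531 0.009]
side shaker 0.82 [258. 215. 127.  60.] [0.482 0.08  0.061]
0.6
```

View pics/scene0.png

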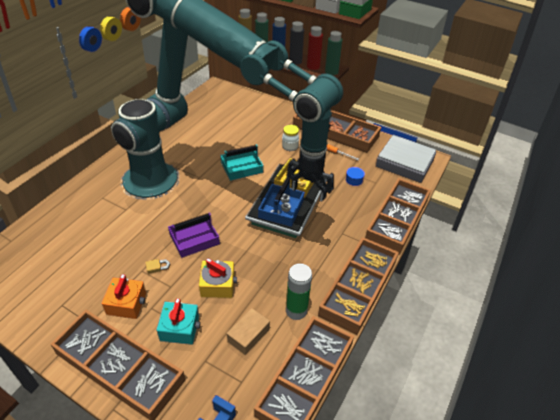

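View pics/side0.png

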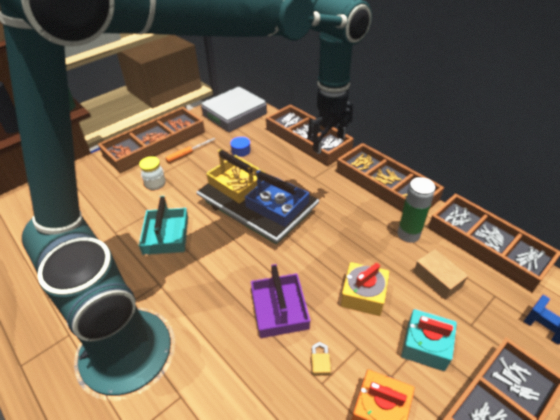

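The scene image shows three isolators: yellow (219,280), turquoise (177,320) and orange (125,297). The yellow one is the one meant. There are also three blue-ish trays: blue on the machine (281,201), turquoise (243,164) and purple (195,235). The blue one fits, since it stands on the machine next to the yellow tray. Next I'll measure both and confirm in one crop.

Run:
```python
from h import *
out=[]
for n,(x,y,w,h) in {'side':(190,140,220,180),'scene':(180,150,160,150)}.items():
    f=np.load(n+'0.npz');im,W=f['im'],f['W']; hsv=cv2.cvtColor(im,cv2.COLOR_BGR2HSV);H,S,V=hsv[...,0],hsv[...,1],hsv[...,2]
    X,Y,Z=W[...,0],W[...,1],W[...,2]
    def rep(lbl,m):
        p=W[m]
        if len(p)<5: print(n,lbl,len(p));return
        r=cv2.minAreaRect((p[:,:2]*1000).astype(np.float32))
        c=np.cov(p[:,:2].T);e,v=np.linalg.eigh(c);print(n,lbl,len(p),'med',np.median(p,0).round(4),'minrect',np.round(r[0]),np.round(r[1]),round(r[2],1),'pca deg',np.degrees(np.arctan2(v[1,1],v[0,1])).round(1),'zmax',np.percentile(p[:,2],95).round(3))
    near=(abs(X-.52)<.09)&(abs(Y+.29)<.09)
    red=((H<8)|(H>172))&(S>140)
    rep('red',near&red&(Z>.08)); rep('redtop',near&red&(Z>.093))
    rep('box',near&(Z>.052)&(Z<.072)); 
    wht=(S<60)&(V>170); rep('dash',near&wht&(Z>.09)); rep('whitemark',near&wht&(Z>.05)&(Z<.075)); rep('green',near&(H>40)&(H<85)&(S>80)&(Z>.05)&(Z<.075))
    t=(abs(X-.55)<.14)&(Y>-.03)&(Y<.3)
    rep('bars',t&(V<70)&(Z>.14)&(Z<.165))
    rep('bar blue',t&(Y<.12)&(V<70)&(Z>.14)&(Z<.165))
    rep('blue',t&(H>100)&(H<125)&(S>120)&(Z>.06)&(Z<.12))
    rep('mat',t&(V<90)&(Z>.052)&(Z<.068))
    rep('yel',t&(H>18)&(H<34)&(S>120)&(Z>.07)&(Z<.12))
    out.append(cv2.resize(im[y:y+h,x:x+w],(400,int(400*h/w)),interpolation=cv2.INTER_CUBIC))
hh=max(o.shape[0] for o in out);cv2.imwrite('pics/crop1.png',np.hstack([cv2.copyMakeBorder(o,0,hh-o.shape[0],0,0,cv2.BORDER_CONSTANT) for o in out]))
```

```text
side red 203 med [ 0.518  -0.2856  0.1018] minrect [ 519. -282.] [15. 69.] 86.0 pca deg 178.1 zmax 0.106
side redtop 149 med [ 0.5201 -0.2843  0.1033] minrect [ 519. -282.] [15. 69.] 86.4 pca deg 179.2 zmax 0.106
side box 1102 med [ 0.5048 -0.2922  0.0639] minrect [ 519. -281.] [102.  98.] 30.0 pca deg 94.8 zmax 0.068
side dash 15 med [ 0.4934 -0.2775  0.1045] minrect [ 494. -277.] [10. 11.] 87.4 pca deg -160.9 zmax 0.107
side whitemark 418 med [ 0.513  -0.2966  0.0652] minrect [ 521. -281.] [88. 85.] 89.7 pca deg 96.4 zmax 0.068
side green 4
side bars 412 med [0.5356 0.0993 0.1524] minrect [532. 144.] [ 18. 283.] 10.3 pca deg 99.2 zmax 0.158
side bar blue 243 med [0.5447 0.0562 0.1524] minrect [546.  63.] [ 16. 117.] 11.9 pca deg 102.0 zmax 0.158
side blue 477 med [0.5534 0.0706 0.0656] minrect [546.  69.] [121. 139.] 11.4 pca deg 70.6 zmax 0.102
side mat 1209 med [0.466  0.0938 0.0609] minrect [532. 146.] [189. 306.] 9.1 pca deg 111.5 zmax 0.065
side yel 866 med [0.5023 0.221  0.0874] minrect [523. 227.] [125. 144.] 5.1 pca deg 82.2 zmax 0.103
scene red 145 med [ 0.5262 -0.2876  0.
[... 331 characters left out ...]
ect [ 492. -278.] [7. 8.] 59.0 pca deg 106.9 zmax 0.106
scene whitemark 11 med [ 0.4985 -0.2431  0.0645] minrect [ 508. -240.] [30. 10.] 25.2 pca deg -167.6 zmax 0.069
scene green 3
scene bars 143 med [0.5485 0.066  0.1541] minrect [539. 118.] [ 17. 235.] 10.4 pca deg 99.4 zmax 0.159
scene bar blue 119 med [0.5507 0.0546 0.1543] minrect [549.  60.] [ 16. 118.] 11.8 pca deg 100.2 zmax 0.159
scene blue 996 med [0.5535 0.0602 0.0767] minrect [536.  81.] [138. 179.] 10.9 pca deg 103.0 zmax 0.101
scene mat 1012 med [0.5896 0.0908 0.0599] minrect [534. 143.] [201. 307.] 8.9 pca deg 99.6 zmax 0.066
scene yel 244 med [0.4918 0.1949 0.091 ] minrect [523. 226.] [123. 148.] 5.9 pca deg 157.9 zmax 0.103
```

View pics/crop1.png

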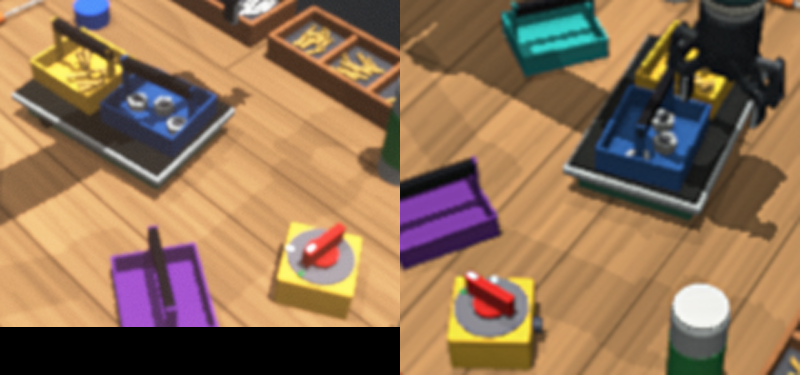

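The crop confirms it: the yellow isolator's red bar has its dash at the image left (green mark) and its axis near (0.520,-0.283). The blue tray holds three nuts, with its bar near (0.547,0.062) at yaw about 101°. Next I'll move over the handle.

Request:
carry_out:
  series: "-0.02 -0.035 0 0;-0.02 -0.035 0 0;-0.02 -0.035 0 0;-0.02 -0.035 0 0;-0.02 -0.035 0 0;-0.02 -0.036 0 0;-0.018 -0.036 0 0;-0.017 -0.036 0 0;0 0 0 0;0 0 0 0"
  jaw: 1
  grip_force: 40

```text
time: 1.85
tool_pos: [0.5201, -0.2828, 0.2454]
tcp_rot: [-2.222, -2.221, -0.001]
wrist_force: [0.4, 0.1, -0.2]
width: 1.001
grip_force: 0.0
```

```bash
cat > w.py <<'E'
from h import *
import sys
im,d,K,D,T=cam('wrist');W=cloud(d,K,D,T);s=bot.read_state();np.savez('w.npz',im=im,W=W)
print('t',s['time'],'tcp',np.round(s['tool_pos'],4),'yaxis',R.from_rotvec(s['tcp_rot']).as_matrix()[:,1].round(3),'w',s['width'],s['grip_force'],s['wrist_force'])
cv2.imwrite('pics/'+sys.argv[1],im)
hsv=cv2.cvtColor(im,cv2.COLOR_BGR2HSV);H,S,V=hsv[...,0],hsv[...,1],hsv[...,2];Z=W[...,2]
def rep(l,m):
    p=W[m]
    if len(p)<20: print(l,len(p));return
    r=cv2.minAreaRect((p[:,:2]*1000).astype(np.float32));b=p[:,:2]-p[:,:2].mean(0);_,v=np.linalg.eigh(b.T@b)
    print(l,len(p),'med',np.median(p,0).round(4),'rect',np.round(r[0],1),np.round(r[1]),round(r[2],1),'pca',np.degrees(np.arctan2(v[1,1],v[0,1])).round(1))
E
(cat w.py; cat <<'E'
near=np.hypot(W[...,0]-.52,W[...,1]+.283)<.075
rep('red',near&((H<8)|(H>172))&(S>140)&(Z>.095))
w=(S<60)&(V>190)
rep('dash',near&w&(Z>.09));rep('mark',near&w&(Z>.05)&(Z<.075));rep('green',near&(H>40)&(H<85)&(S>80)&(Z>.05)&(Z<.08));rep('box',near&(H>18)&(H<34)&(S>120)&(Z>.055)&(Z<.07))
E
) > w1.py; python3 w1.py w1.png
```

```text
t 1.9 tcp [ 0.5203 -0.2823  0.2453] yaxis [1. 0. 0.] w 1.0004243301926345 0.0 [ 0.20387216  0.50040872 -0.97802715]
red 1258 med [ 0.5218 -0.278   0.104 ] rect [ 509.  -283.4] [25. 90.] 88.4 pca 177.2
dash 102 med [ 0.4935 -0.278   0.105 ] rect [ 493.  -278.4] [ 7. 11.] 89.2 pca 173.9
mark 1101 med [ 0.5392 -0.2607  0.0654] rect [ 518.5 -284.5] [81. 91.] 78.1 pca 173.6
green 55 med [ 0.4765 -0.2795  0.0661] rect [ 476.8 -279.9] [5. 9.] 87.3 pca -174.9
box 2948 med [ 0.5211 -0.2672  0.0622] rect [ 519.3 -279.9] [100. 100.] 30.1 pca -166.3
```

View pics/w1.png

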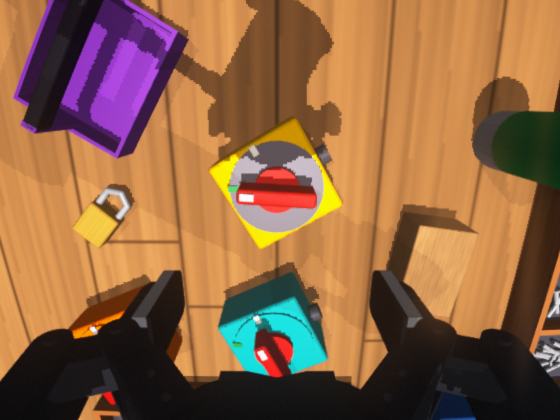

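The wrist view shows the yellow isolator at (275,185). Its bar is level with the dash at left (247,198), by the green mark, and the white mark is at (252,152). Off therefore lies 60° clockwise. The jaws close along x now, so they need a +90° turn. Box centre is (0.520,-0.280).

Request:
carry_out:
  series: "0 0.002 -0.01 10;0 0 -0.01 10;0 0 -0.01 10;0 0 -0.01 10;0 0 -0.01 10;0 0 -0.01 10;0 0 -0.01 10;0 0 -0.01 10;0 0 -0.01 10;0 0 -0.02 0;0 0 -0.02 0;0 0 -0.015 0;0 0 -0.01 0;0 0 0 0;0 0 0 0"

```text
time: 3.78
tool_pos: [0.5205, -0.2814, 0.0909]
tcp_rot: [0.001, 3.141, -0.001]
wrist_force: [-0.2, -0.0, 0.3]
width: 0.996
grip_force: 0.0
```

Request:
carry_out:
  series: "0 0 0 0;0 0 0 0;0 0 0 0;0 0 0 0;0 0 0 0;0 0 0 0;0 0 0 0"
  jaw: -1
  grip_force: 40

```text
time: 4.65
tool_pos: [0.52, -0.2806, 0.0905]
tcp_rot: [-0.0, -3.141, -0.001]
wrist_force: [-2.6, 3.6, 5.8]
width: 0.153
grip_force: 43.4
```

Request:
carry_out:
  series: "0 0 0 -7;0 0 0 -7;0 0 0 -7;0 0 0 -7;0 0 0 -7;0 0 0 -7;0 0 0 -7;0 0 0 -6;0 0 0 -5;0 0 0 -1;0 0 0 0;0 0 0 0;0 0 0 0"

```text
time: 6.28
tool_pos: [0.5199, -0.2808, 0.0905]
tcp_rot: [-1.591, -2.709, 0.001]
wrist_force: [-1.4, 3.7, 5.2]
width: 0.153
grip_force: 43.2
```

Run:
```python
from h import *
s=bot.read_state();print(s['tool_pos'],R.from_rotvec(s['tcp_rot']).as_matrix()[:,1],s['torque'],s['wrist_force'],s['q'])
```

```text
[ 0.51994521 -0.28076656  0.0905365 ] [ 8.73270007e-01  4.87236356e-01 -4.76650269e-04] [0.57609731 0.22157862 0.67053535] [-1.35792516  3.70631798  5.16292654] [-5.37076002e-01  2.48709353e-01  1.92843236e+00 -4.35897246e-04
  9.64783475e-01 -1.04574994e+00]
```

Request:
carry_out:
  series: "0 0 0 -2;0 0 0 0;0 0 0 0"

```text
time: 6.65
tool_pos: [0.5201, -0.281, 0.0906]
tcp_rot: [1.636, 2.682, -0.001]
wrist_force: [-2.1, 2.9, 5.8]
width: 0.16
grip_force: 53.3
```

Request:
carry_out:
  series: "0 0 0 0;0 0 0 0;0 0 0 0;0 0 0 0;0 0 0 0;0 0 0.02 0;0 0 0.03 0;0 0 0.04 0;0 0 0.05 0;0 0 0.015 0;0 0 0 0;0 0 0 0"
  jaw: 1

```text
time: 8.15
tool_pos: [0.5191, -0.2804, 0.2436]
tcp_rot: [-1.64, -2.676, 0.0]
wrist_force: [-1.0, -0.9, 0.2]
width: 1.001
grip_force: 0.0
```

```bash
python3 w1.py w2.png
```

```text
t 8.2 tcp [ 0.5188 -0.2803  0.2431] yaxis [ 0.891  0.454 -0.002] w 1.00204794120801 0.0 [-0.44837193 -0.58909344 -1.0910006 ]
red 1148 med [ 0.5189 -0.2801  0.1041] rect [ 490.7 -295.8] [79. 70.] 30.0 pca 124.2
dash 85 med [ 0.5064 -0.2577  0.105 ] rect [ 506.6 -257.6] [ 5. 11.] 26.8 pca 117.9
mark 991 med [ 0.5438 -0.2653  0.0655] rect [ 522.2 -281.8] [90. 83.] 66.3 pca -175.6
green 63 med [ 0.4769 -0.2797  0.066 ] rect [ 476.9 -279.8] [6. 9.] 89.5 pca -178.0
box 2898 med [ 0.5142 -0.2671  0.0622] rect [ 519.1 -279.9] [99. 99.] 29.9 pca -135.9
```

View pics/w2.png

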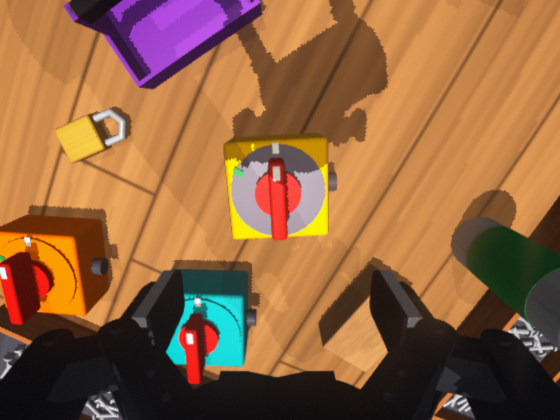

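The bar's dash (276,165) now points at the white mark (276,148), so the isolator is off. Next I'll move over the blue tray.

Request:
carry_out:
  series: "0.003 0.035 0.01 -2;0.003 0.035 0.01 -2;0.003 0.035 0.01 -2;0.003 0.035 0.01 -2;0.003 0.035 0 -2;0.003 0.035 0 -2;0.003 0.035 0 -2;0.003 0.035 0 -1.5;0.003 0.035 0 0;0.001 0.031 0 0;0 0 0 0;0 0 0 0"

```text
time: 9.7
tool_pos: [0.5474, 0.0646, 0.2838]
tcp_rot: [-1.986, -2.432, 0.004]
wrist_force: [0.6, 0.4, -1.3]
width: 0.997
grip_force: 0.0
```

```bash
(cat w.py; cat <<'E'
X,Y=W[...,0],W[...,1]
t=(abs(X-.547)<.1)&(abs(Y-.066)<.1)
b=(H>100)&(H<125)&(S>120)
rep('bar',t&(V<80)&(Z>.145)&(Z<.165)&(np.hypot(X-.547,Y-.066)<.075))
rep('blue',t&b&(Z>.08)&(Z<.115))
rep('rim',t&b&(Z>.093)&(Z<.108))
E
)>w2.py; python3 w2.py w3.png
```

```text
t 9.75 tcp [0.5475 0.0643 0.2841] yaxis [ 0.98   0.199 -0.002] w 0.9972461631721854 0.0 [ 0.37219263 -0.05000029  0.1751668 ]
bar 1812 med [0.5431 0.0934 0.1564] rect [546.7  71.9] [ 14. 127.] 11.0 pca 101.1
blue 2577 med [0.5323 0.0786 0.1002] rect [546.8  72.1] [121. 140.] 10.8 pca 118.7
rim 2285 med [0.5381 0.0831 0.1003] rect [546.8  72. ] [121. 140.] 10.8 pca 110.1
```

View pics/w3.png

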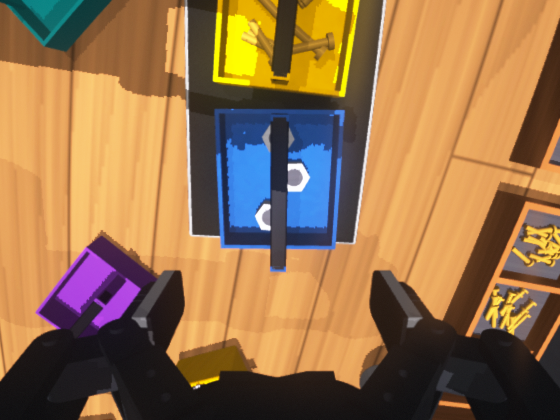

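The view shows the blue tray centred at (280,178) with three nuts inside; its bar is vertical in the image, and the yellow tray is clear above it. Tray centre is (0.547,0.071) at yaw 10.9°. I'll descend onto it and grip.

Request:
carry_out:
  series: "0 0.0065 -0.02 -0.6;0 0 -0.02 0;0 0 -0.02 0;0 0 -0.02 0;0 0 -0.02 0;0 0 -0.02 0;0 0 -0.015 0;0 0 -0.008 0;0 0 0 0;0 0 0 0"

```text
time: 11.0
tool_pos: [0.5487, 0.0716, 0.143]
tcp_rot: [2.0, 2.422, 0.002]
wrist_force: [-0.2, -0.9, 0.2]
width: 0.998
grip_force: 0.0
```

Request:
carry_out:
  series: "0 0 0 0;0 0 0 0;0 0 0 0;0 0 0 0;0 0 0 0;0 0 0 0;0 0 0 0;0 0 0 0"
  jaw: -1
  grip_force: 90

```text
time: 12.0
tool_pos: [0.5475, 0.0714, 0.1424]
tcp_rot: [-2.0, -2.422, 0.001]
wrist_force: [-4.7, -1.1, 4.7]
width: 0.146
grip_force: 88.1
```

Request:
carry_out:
  series: "0 0 0.003 0;0 0 0.006 0;0 0 0.01 0;0 0 0.012 0;0 0 0.012 0;0 0 0.012 0;0 0 0.012 0;0 0 0.012 0;0 0 0.01 0;0 0 0.007 0;0 0 0.003 0;0 0 0.001 0;0 0 0 0;0 0 0 0;0 0 0 0;0 0 0 0;0 0 0 0;0 0 0 0"

```text
time: 14.25
tool_pos: [0.548, 0.0715, 0.2423]
tcp_rot: [2.0, 2.422, 0.0]
wrist_force: [-0.1, 0.8, -6.5]
width: 0.149
grip_force: 87.8
```

Run:
```python
from h import *
s=bot.read_state();print(s['tool_pos'],s['width'],s['grip_force'],s['wrist_force'],s['torque'])
im,d,K,D,T=cam('side');W=cloud(d,K,D,T)
hsv=cv2.cvtColor(im,cv2.COLOR_BGR2HSV);H,S=hsv[...,0],hsv[...,1]
m=(H>100)&(H<125)&(S>120)&(abs(W[...,0]-.547)<.1)&(abs(W[...,1]-.071)<.1)&(W[...,2]>.185)
p=W[m];A=np.c_[p[:,:2]-[.547,.071],np.ones(len(p))];print(len(p),np.linalg.lstsq(A,p[:,2],rcond=None)[0],np.median(p[:,2]))
cv2.imwrite('pics/s2.png',cv2.resize(im[120:300,180:420],(800,600),interpolation=cv2.INTER_CUBIC))
```

```text
[0.54801093 0.07148871 0.24228778] 0.1492504240609204 87.83859372138977 [-0.07850785  0.75112382 -6.45345548] [-0.03606743  0.02518478 -0.02210679]
250 [0.00524635 0.00174237 0.20074969] 0.19946624366801313
```

View pics/s2.png

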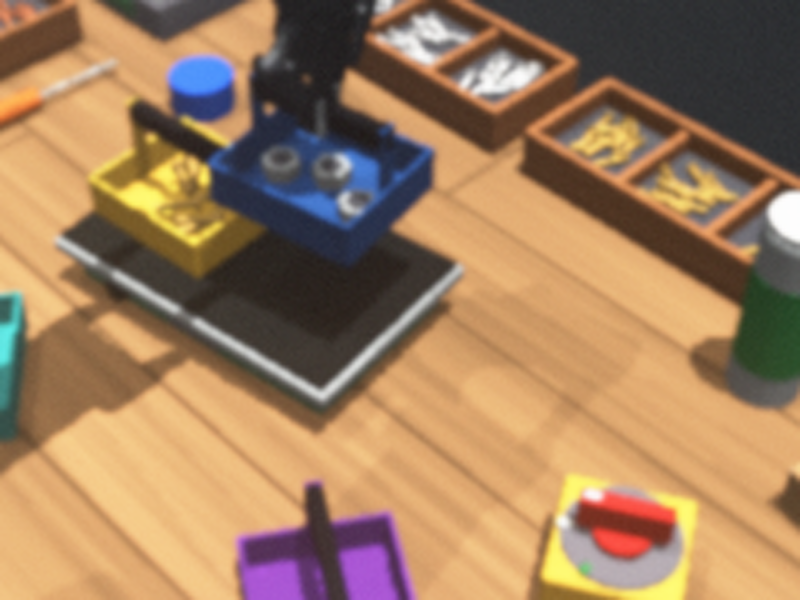

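The blue tray hangs level at about (320,185) with three nuts in it, clear of the machine and the yellow tray. The handle (625,515) is at the white mark. I'll hand it in.

```bash
python3 -c "
from workcell import bot
print(bot.finish_job())"
```

```text
the job is handed in; nothing more can be done
None
```

The isolator is off with its bar at the white mark, and the blue tray with all three nuts is held level about 10 cm above the machine; I handed the job in after about 14 s of the 51 s allowed, but no verdict was returned.

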